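Pack the red-clay test discs down their storage tube

TASK

The fired red-clay test discs have stuck part-way down their clear storage tube. Take the steel-footed tamper out of its stand, put it down that tube and press the discs firmly until they bottom out, then let go and leave the tamper standing in the tube on top of them. Leave the tube of pale discs as it is.

Things in the scene. Friction and masses are not known exactly. Their poses are not given: they have to be found in the camera images.
- tamper: Loose upright rod 160 mm long, 0.16 kg: steel foot 26 mm across, shaft 16 mm, round beech handle 28 mm across from 96 to 160 mm up (grip it 128 mm up). Origin: centre of the foot's underside; z up the rod. Stands in a 20 mm deep, 32 mm wide pocket of a fixed dark wooden block 72 x 72 x 40 mm: lift it 40 mm or more to clear.
- red_tube: Fixed upright clear tube on a round wooden base (90 mm across, 12 mm high), holding four brick-red discs 44 mm across. Origin: centre of the base's underside, on the table; z up the tube's axis. Bore 46 mm, outside 54 mm, rim 110 mm above the origin, bore floor at 12 mm. A like tube with pale discs stands on its left or right.
- red_discs (a joint): Height (m) of the red stack above the bore's floor: 0 bottomed out, 0.02 to 0.045 at the start. The stack's flat top is 43.5 mm plus this above red_tube's origin. A snug fit: it takes about 6 N to slide it down, and the tamper's own weight does not. At the bottom the stop is hard and the force rises: press to 12 to 20 N.
- pale_top (a point): Centre of the top face of the stack of off-white discs in the other, identical fixed tube, which must not be pushed; 64 to 89 mm above the table. It lies on that tube's axis.

How it is judged:
By the outcome, as a careful person would: the job done as asked, in the order asked, and still so for the second after the job is handed in, with the robot touching nothing.
It also fails if it takes over 38 s, if anything falls off the work surface, if the arm or the gripper's body presses on something with over 40 N, if the wrist force passes 120 N, or if a joint passes its speed limit or range.

ROBOT

A 7-joint arm with a two-finger parallel gripper is mounted at the origin on the work surface. World frame = base frame: x ahead of the robot, y to its left, z up, the work surface at z = 0. Lengths are in m, angles in rad, forces in N, time in s.
With the tool pointing down it reaches from about 0.375 to 0.925 m from the base axis. Payload 3.1 kg.
Tool frame: the origin (TCP) lies on the centre line of the jaws, within the pads' length; the fingertips stand 14 mm ahead of it and the grasp point (between the pads) lies 5 mm behind it; z points along the fingers, y is the line along which they close (so a half turn about z gives the same grasp; the last joint's range is limited). The gripper opens to 85 mm and grips with 20 to 120 N. Pads are 22 mm wide; open, the fingers measure 114 mm over their backs; the gripper's body (76 mm by 85 mm) begins 54 mm behind the grasp point. The pads swing forward as they close: fully open they stand 13 mm farther back than shut.
Start: joints at [-1.424, 0.383, 0.044, 1.598, -0.018, 1.161, -0.05], TCP at [0.158, 0.631, 0.245] pointing down, gripper open.
Joint ranges: [-2.61, 2.61], [-0.41, 2.15], [-1.48, 1.57], [0, 2.5], [-1.57, 4.71], [0.05, 1.97], [-2.85, 2.85]. Speed limits (rad/s): [2.79, 2.79, 3.14, 3.14, 3.14, 3.14, 3.14].

INTERFACE

Orientations are given as a unit quaternion [x, y, z, w].
In Python, from bench import ctrl gives the robot as it stands. Calls block until the motion is done:
- ctrl.move_ptp(position, orientation): joint-space move of the TCP to a pose.
- ctrl.movel(position, orientation=None, speed=0.15): straight line of the TCP; orientation=None keeps the orientation; speed is the mean speed in m/s.
- ctrl.move_j(angles): joint-space move.
- ctrl.move_gripper(opening, effort=None): finger opening in m; effort is the grip in N (None keeps the last); returns when the fingers have stopped.
- ctrl.pause(seconds).
- ctrl.inverse_kinematics(position, orientation): joint angles nearest the present ones, or None.
- ctrl.read_camera(name): name is "scene" or "top"; returns (picture, depth): 480x640x3 uint8, red, green, blue; 480x640 float32, m along the optical axis (not along the pixel's ray), 0 where there is no reading.
- ctrl.camera_params(name): a dict with "K" (3x3 intrinsics, pixels), "camera_from_world" (4x4, takes a point from world to camera coordinates). Camera axes: x right, y down, z forward; pixel columns grow to the right and rows downward; lengths in m; the calibration is good to about 2 mm. A picture is of the moment at which its call begins. camera_params takes no time and is no camera call.
A pose or a line that the arm cannot do raises ctrl.MotionError and nothing moves.
- ctrl.sign_off(): hands the job in; it is judged then, once.
Trained networks look in the newest picture that a camera, given by its name, has taken for a name from the list of things; names that differ only in an ending like _2 or _b are one class to them, and where a whole thing is asked for, a point or a joint stands for the part that bears it (a point fixed in the world has none). Each returns a list of dicts, best first, with "score" (0 to 1); they miss things now and then, are a little off and sometimes report something else, mostly with a low value. They report only what shows in the picture. A call takes as long as a camera call.
- ctrl.look_for(camera, name): "rect" ([left, top, right, bottom] in pixels, round what is visible of it).
- ctrl.outline_of(camera, name): "region" (480x640 bool, what is visible of it) and "rect" ([left, top, right, bottom] in pixels, round what is visible of it).
Readings, each from a call of its own:
- ctrl.read_time_s(): time.
- ctrl.read_qpos(): joint angles.
- ctrl.read_joint_vel(): joint speeds.
- ctrl.read_effort(): joint torques, N m.
- ctrl.read_eef_pos(): TCP position.
- ctrl.read_tcp_rot(): TCP orientation.
- ctrl.read_ft_force(): force on the tool from outside, world axes, zero at the start.
- ctrl.read_ft_torque(): the same for the moment, N m.
- ctrl.read_finger_gap(): finger opening in m.
- ctrl.read_grasp_force(): force on a finger pad.
Only numpy, scipy, OpenCV 4.12 (cv2) and the standard library are available. Lean on these libraries where they do the work, as an engineer would, in place of code of your own. Each camera call takes 0.05 s, during which the arm holds its last target. There are 200 camera calls.

## Working session

There is one attempt and no reset: what is moved stays moved. The work goes in short steps, each a Python script; the robot and the scene stay as the last script left them, time stands still between calls to the robot, and variables do not carry over. Pictures are saved under pics/ and viewed, at most 10 in all, crops included, and the job is handed in when it is done.

```bash
ls; mkdir -p pics; python3 - <<'E'
from bench import ctrl
import cv2,numpy as np
print(ctrl.read_time_s(),ctrl.read_tcp_rot(),ctrl.read_ft_force())
for c in("scene","top"):
    im,d=ctrl.read_camera(c); cv2.imwrite(f"pics/{c}0.png",im[:,:,::-1]); np.save(f"pics/{c}0.npy",d)
    p=ctrl.camera_params(c); T=p["camera_from_world"]; print(c,p["K"].tolist(),(-T[:3,:3].T@T[:3,3]).round(3),T[2,:3].round(3))
    for n in("tamper","red_tube","red_discs","pale_top"):
        for r in ctrl.outline_of(c,n)[:3]: print(c,n,round(r["score"],2),r["rect"],int(r["region"].sum()))
E
```

```text
bench.py
pics
0.0 [ 1.22048214e-01  9.92523274e-01 -1.33238714e-03 -9.03303063e-05] [-0.0492855  -0.384944    0.22266646]
scene [[478.0204181666792, 0.0, 320.9011810068226], [0.0, 478.0204181666792, 238.34352319547128], [0.0, 0.0, 1.0]] [ 0.985 -0.216  0.863] [-0.476  0.193 -0.858]
scene tamper 0.74 [424.0, 127.9, 451.3, 188.9] 597
scene red_tube 0.88 [332.1, 210.8, 371.9, 270.4] 1836
scene pale_top 0.54 [219.2, 250.7, 235.7, 262.0] 155
top [[462.2850174347005, 0.0, 323.49336238226704], [0.0, 462.2850174347005, 247.05930213428906], [0.0, 0.0, 1.0]] [ 0.486 -0.01   0.786] [ 0.093  0.013 -0.996]
top tamper 0.93 [127.3, 286.6, 185.0, 306.0] 886
top red_discs 0.66 [295.3, 230.1, 321.3, 252.7] 614
top pale_top 0.84 [459.1, 250.7, 479.8, 277.8] 466
top pale_top 0.46 [282.6, 220.3, 333.6, 269.5] 2144
```

View pics/scene0.png

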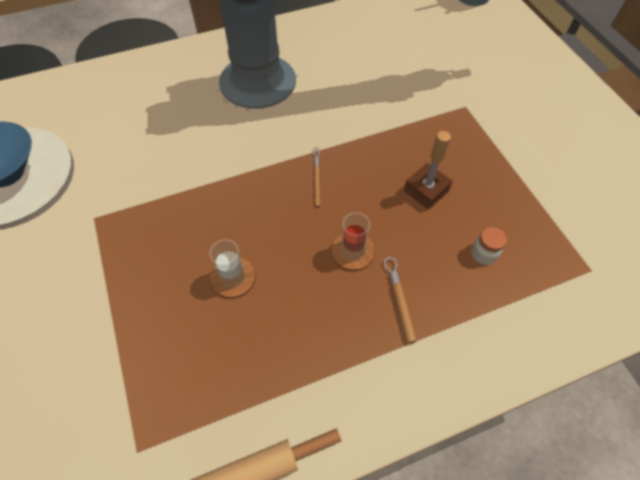

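View pics/top0.png

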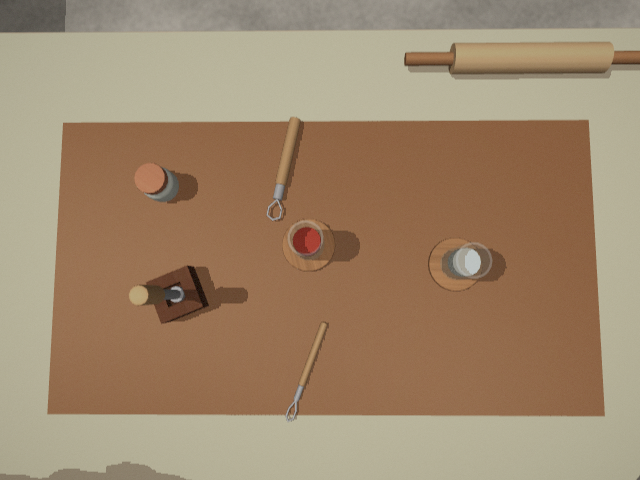

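The scene picture shows the tamper (handle top near (442,137)) in its dark block, the red tube at about (354,240) and the pale tube at about (230,265). In the top picture the handle's end is at (139,296), the red tube's base at (308,245) with its rim near (305,239), and the pale tube's base at (455,265). Two whisks and a jar lie nearby. Next I'll measure from depth and from both views.

```bash
cat > h.py <<'E'
import numpy as np,cv2
from bench import ctrl
def cloud(c,d):
    p=ctrl.camera_params(c);K=p["K"];T=p["camera_from_world"]
    v,u=np.mgrid[:480,:640]
    P=np.stack([(u-K[0,2])/K[0,0]*d,(v-K[1,2])/K[1,1]*d,d],-1)
    W=(P-T[:3,3])@T[:3,:3]; W[d==0]=np.nan; return W
def proj(c,X):
    p=ctrl.camera_params(c);q=(p["camera_from_world"]@np.append(X,1))[:3];return (p["K"]@q/q[2])[:2]
def tri(pts):  # {cam:(u,v)}
    A=[]
    for c,(u,v) in pts.items():
        p=ctrl.camera_params(c);M=p["K"]@p["camera_from_world"][:3];A+=[u*M[2]-M[0],v*M[2]-M[1]]
    A=np.array(A);return np.linalg.lstsq(A[:,:3],-A[:,3],rcond=None)[0]
E
python3 - <<'E'
from h import *
D={c:np.load(f"pics/{c}0.npy") for c in("scene","top")}
W={c:cloud(c,D[c]) for c in D}
boxes={"top":{"tamper":(120,260,215,325),"red":(275,212,340,275),"pale":(425,230,500,295)},
"scene":{"tamper":(400,125,455,210),"red":(325,205,380,272),"pale":(205,235,260,300)}}
for c in boxes:
  for n,(a,b,e,f) in boxes[c].items():
    w=W[c][b:f,a:e].reshape(-1,3);w=w[~np.isnan(w[:,0])]
    print(c,n,"zhist",np.histogram(w[:,2],np.arange(-.01,.18,.01))[0])
    for lo,hi in((.006,.018),(.032,.048),(.05,.1),(.1,.118),(.118,.152),(.153,.168)):
        q=w[(w[:,2]>lo)&(w[:,2]<hi)]
        if len(q)>5:
            (x,y),r=cv2.minEnclosingCircle(q[:,:2].astype(np.float32))
            print("  z",lo,hi,len(q),q.mean(0).round(4),"std",q.std(0).round(4),"circ",round(x,4),round(y,4),round(r,4))
for c in boxes:
  im=cv2.imread(f"pics/{c}0.png")
  rows=[cv2.resize(im[b:f,a:e],(390,390*(f-b)//(e-a)),interpolation=cv2.INTER_CUBIC) for n,(a,b,e,f) in boxes[c].items() if n!="pale"]
  h=min(600,max(r.shape[0] for r in rows)); out=np.zeros((h,800,3),np.uint8)
  for i,r in enumerate(rows): out[:r.shape[0],i*400:i*400+390]=r[:h]
  cv2.imwrite(f"pics/crop_{c}.png",out)
E
```

```text
top tamper zhist [ 906 2604  124  176 1062  529   19   22   21   24   21    5    5   45
   50   51   57   56]
  z 0.006 0.018 96 [0.4805 0.2135 0.0122] std [0.025  0.0157 0.0034] circ 0.479 0.2399 0.0493
  z 0.032 0.048 1518 [0.4789 0.2359 0.0393] std [0.0239 0.0206 0.002 ] circ 0.4793 0.2412 0.05
  z 0.05 0.1 107 [0.4794 0.2353 0.0756] std [0.0043 0.0015 0.0142] circ 0.479 0.238 0.0071
  z 0.118 0.152 163 [0.4796 0.2309 0.1363] std [0.0077 0.0031 0.0095] circ 0.4797 0.2396 0.0138
  z 0.153 0.168 83 [0.48   0.2311 0.1604] std [0.0078 0.0033 0.0045] circ 0.4794 0.2395 0.0137
top red zhist [ 460 1555  917   14    9   17   10   48  618   54   50  217  108    0
    0    0    0    0]
  z 0.006 0.018 1066 [0.5533 0.0231 0.0115] std [0.025  0.0281 0.0014] circ 0.5689 0.0399 0.0599
  z 0.032 0.048 23 [0.5433 0.019  0.0423] std [0.0108 0.0129 0.0044] circ 0.5574 0.0251 0.0246
  z 0.05 0.1 780 [0.563  0.0269 0.0747] std [0.013  0.0122 0.0071] circ 0.5596 0.0256 0.0258
  z 0.1 0.118 325 [0.5623 0.0266 0.1089] std [0.0178 0.0171 0.0024] circ 0.562 0.0263 0.0269
top pale zhist [ 569 1878  881   5
[... 1438 characters left out ...]
0236 0.0264
  z 0.05 0.1 688 [0.5641 0.024  0.078 ] std [0.0179 0.0152 0.0125] circ 0.5625 0.0247 0.027
  z 0.1 0.118 274 [0.5622 0.0248 0.107 ] std [0.0185 0.0166 0.0032] circ 0.561 0.0254 0.0276
scene pale zhist [ 514 1254  551   62   66   67   73   79  291  148  150  250   48    0
    0    0    0    0]
  z 0.006 0.018 738 [ 0.5438 -0.2209  0.0111] std [0.0191 0.0277 0.0019] circ 0.5297 -0.2205 0.0451
  z 0.032 0.048 109 [ 0.5491 -0.221   0.0402] std [0.0058 0.0151 0.0049] circ 0.5305 -0.2209 0.0267
  z 0.05 0.1 741 [ 0.5312 -0.2208  0.0776] std [0.0189 0.0135 0.0122] circ 0.5303 -0.221 0.0274
  z 0.1 0.118 298 [ 0.5295 -0.2208  0.107 ] std [0.0189 0.0161 0.0031] circ 0.5281 -0.2204 0.0276
```

Depth from both views agrees to about 1 mm:

| Thing | Position (x, y) in m | Check |
|---|---|---|
| Tamper axis | (0.4795, 0.239) | vertical, since shaft and handle centres match; block top at 0.040 |
| Red tube | (0.562, 0.026) | rim radius 27 mm at z 0.11 |
| Pale tube | (0.529, -0.220) | well away from the path |

Next I'll check reachability and then grasp.

```bash
python3 - <<'E'
from h import *
w=cloud("top",np.load("pics/top0.npy"))
t=w[280:312,125:155].reshape(-1,3);t=t[t[:,2]>.172];print("top of handle",t.mean(0).round(4),np.percentile(t[:,2],[10,50,90]).round(4),len(t))
r=np.linalg.norm(w[...,:2]-[.562,.026],axis=-1)<.016;print("red stack top",np.nanpercentile(w[r][:,2],[10,50,90]).round(4))
r=np.linalg.norm(w[...,:2]-[.529,-.2203],axis=-1)<.012;print("pale top",np.nanpercentile(w[r][:,2],[10,50,90]).round(4))
Q=[0,1,0,0];A=[.4795,.239]
for p in ([*A,.27],[*A,.143],[.562,.026,.28],[.562,.026,.166]):
    q=ctrl.inverse_kinematics(p,Q);print(p,None if q is None else np.round(q,2))
ctrl.move_gripper(.07)
ctrl.move_ptp([*A,.265],Q)
print(ctrl.read_time_s(),ctrl.read_eef_pos(),ctrl.read_tcp_rot(),ctrl.read_finger_gap())
f=[ctrl.read_ft_force() for _ in range(3)];print(f,ctrl.read_time_s())
ctrl.movel([*A,.143],speed=.1)
print(ctrl.read_time_s(),ctrl.read_eef_pos(),ctrl.read_ft_force())
im,d=ctrl.read_camera("scene");cv2.imwrite("pics/s1.png",cv2.resize(im[80:280,300:500,::-1],(600,600),interpolation=cv2.INTER_CUBIC))
E
```

```text
top of handle [0.4792 0.24   0.1788] [0.1761 0.1792 0.1808] 365
red stack top [0.0713 0.0729 0.0743]
pale top [0.0718 0.0732 0.0746]
[0.4795, 0.239, 0.27] [-0.85  0.14  0.34  1.86 -0.05  1.15  1.08]
[0.4795, 0.239, 0.143] [-0.83  0.3   0.33  1.98 -0.12  0.89  1.14]
[0.562, 0.026, 0.28] [-0.77  0.23  0.76  1.8  -0.17  1.18  1.6 ]
[0.562, 0.026, 0.166] [-0.7   0.37  0.69  1.91 -0.28  0.97  1.69]
2.65 [0.47895835 0.24056469 0.26498421] [-1.20990442e-03  9.99999225e-01  2.83571576e-04 -7.28404031e-05] 0.07015547523975962
[array([-0.18623671, -0.24282343, -0.47793188]), array([-0.18623671, -0.24282343, -0.47793188]), array([-0.18623671, -0.24282343, -0.47793188])] 2.65
4.0167 [0.48011917 0.2393369  0.14376246] [ 0.5494539   0.25035348 -0.50617419]
```

View pics/s1.png

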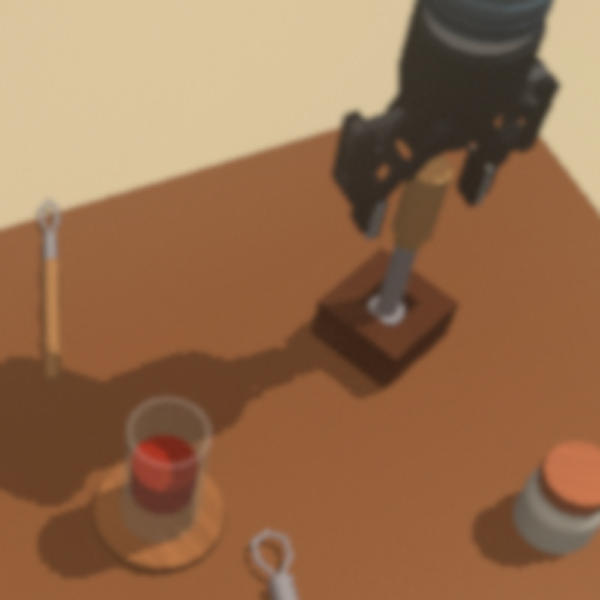

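The crop shows the open fingers on either side of the handle (about (420,200)), with the rod upright in its block. The red tube at (168,480) is untouched. I'll grasp, lift and carry it over the tube.

```bash
python3 - <<'E'
from h import *
Q=[0,1,0,0];A=[.4795,.239];R=[.562,.026]
ctrl.move_gripper(.0,effort=80)
p0=ctrl.read_eef_pos();print("gap",ctrl.read_finger_gap(),ctrl.read_grasp_force(),p0,ctrl.read_time_s())
np.save("p0.npy",p0)
ctrl.movel([*A,.275],Q,speed=.1)
print("gap",ctrl.read_finger_gap(),ctrl.read_ft_force())
ctrl.movel([*R,.285],Q,speed=.15)
ctrl.pause(.3)
print(ctrl.read_finger_gap(),ctrl.read_ft_force(),ctrl.read_eef_pos(),ctrl.read_time_s())
out=[]
for c,(x,y) in {"scene":(260,60),"top":(210,150)}.items():
    im,d=ctrl.read_camera(c);np.save(f"pics/{c}2.npy",d)
    out.append(cv2.resize(im[y:y+220,x:x+200,::-1],(400,440),interpolation=cv2.INTER_CUBIC))
    w=cloud(c,d).reshape(-1,3)
    m=np.linalg.norm(w[:,:2]-R,axis=1)<.04
    for lo,hi in ((.125,.15),(.16,.175),(.175,.2),(.2,.225),(.225,.25)):
        q=w[m&(w[:,2]>lo)&(w[:,2]<hi)]
        if len(q)>4:
            (x0,y0),r=cv2.minEnclosingCircle(q[:,:2].astype(np.float32));print(c,lo,hi,len(q),round(x0,4),round(y0,4),round(r,4),"zmin",q[:,2].min().round(4))
cv2.imwrite("pics/s2.png",np.hstack(out))
E
```

```text
gap 0.02622654570674721 78.4345006942749 [0.47991762 0.2396909  0.1435301 ] 4.5333
gap 0.02608380078785064 [ 0.30007363 -0.03217661 -2.21933743]
0.026092886005312226 [ 1.39855117 -0.31642282 -2.09374114] [0.56191853 0.02643409 0.28498593] 7.975
scene 0.16 0.175 111 0.5609 0.0263 0.0136 zmin 0.1623
scene 0.175 0.2 79 0.5616 0.0264 0.0124 zmin 0.1751
scene 0.2 0.225 83 0.5621 0.0264 0.008 zmin 0.2001
scene 0.225 0.25 79 0.5619 0.0263 0.008 zmin 0.2252
```

View pics/s2.png

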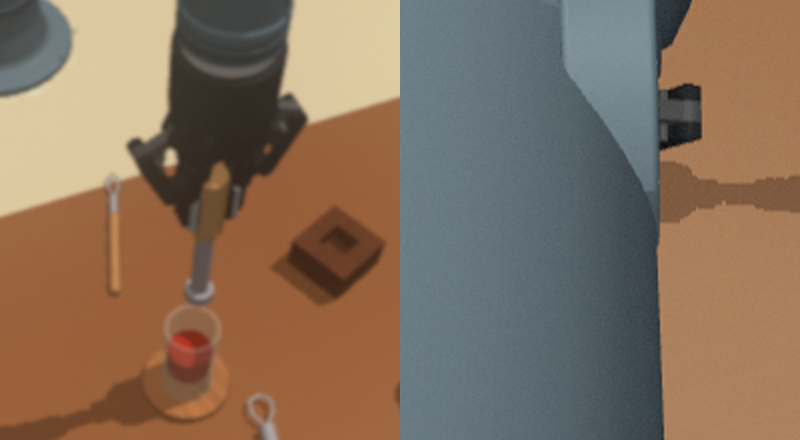

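The left crop shows the tamper hanging vertically at (200,290), centred over the red tube at (190,330), and its stand empty. In the top view the arm hides the tube. Depth puts the foot at (0.561, 0.026, 0.162), in line with the tube's axis. I'll lower it and press, reading the force at each step.

```bash
python3 - <<'E'
from h import *
R=[.562,.026];off=np.load("p0.npy")[2]-.02
def fz(n=3):
    a=[]
    for _ in range(n): ctrl.pause(.03);a.append(ctrl.read_ft_force()[2])
    return float(np.mean(a))
ctrl.movel([*R,off+.078],speed=.1); ctrl.pause(.2); f0=fz(5)
print("f0",f0,ctrl.read_ft_force(),ctrl.read_time_s())
z=off+.078
while ctrl.read_time_s()<26:
    foot=ctrl.read_eef_pos()[2]-off
    step=.002 if foot>.0475 else .0005
    z-=step; ctrl.movel([*R,z],speed=.03)
    f=fz()-f0; foot=ctrl.read_eef_pos()[2]-off
    print(f"cmd {z-off:.4f} foot {foot:.4f} F {f:.1f} gap {ctrl.read_finger_gap():.4f} t {ctrl.read_time_s():.2f}")
    if f>13 or z-off<.036: break
print(ctrl.read_ft_force(),ctrl.read_ft_torque(),ctrl.read_eef_pos())
im,d=ctrl.read_camera("scene");cv2.imwrite("pics/s3.png",cv2.resize(im[130:290,290:440,::-1],(560,597),interpolation=cv2.INTER_CUBIC))
E
```

```text
f0 -1.493191337552371 [-0.09708338  0.43560502 -1.22734558] 9.425
cmd 0.0760 foot 0.0759 F -0.3 gap 0.0266 t 9.78
cmd 0.0740 foot 0.0740 F -0.0 gap 0.0262 t 10.12
cmd 0.0720 foot 0.0724 F 2.3 gap 0.0260 t 10.47
cmd 0.0700 foot 0.0705 F 4.5 gap 0.0265 t 10.82
cmd 0.0680 foot 0.0681 F 5.3 gap 0.0267 t 11.18
cmd 0.0660 foot 0.0659 F 4.1 gap 0.0263 t 11.53
cmd 0.0640 foot 0.0638 F 3.7 gap 0.0263 t 11.88
cmd 0.0620 foot 0.0619 F 3.5 gap 0.0266 t 12.22
cmd 0.0600 foot 0.0599 F 3.7 gap 0.0262 t 12.57
cmd 0.0580 foot 0.0579 F 3.1 gap 0.0264 t 12.93
cmd 0.0560 foot 0.0558 F 3.9 gap 0.0267 t 13.28
cmd 0.0540 foot 0.0538 F 3.4 gap 0.0264 t 13.62
cmd 0.0520 foot 0.0518 F 3.4 gap 0.0262 t 13.97
cmd 0.0500 foot 0.0498 F 3.8 gap 0.0263 t 14.32
cmd 0.0480 foot 0.0478 F 3.4 gap 0.0259 t 14.68
cmd 0.0460 foot 0.0458 F 3.8 gap 0.0266 t 15.03
cmd 0.0455 foot 0.0456 F 4.4 gap 0.0263 t 15.38
cmd 0.0450 foot 0.0450 F 5.2 gap 0.0264 t 15.72
cmd 0.0445 foot 0.0445 F 5.0 gap 0.0267 t 16.07
cmd 0.0440 foot 0.0440 F 5.1 gap 0.0263 t 16.43
cmd 0.0435 foot 0.0435 F 5.3 gap 0.0266 t 16.77
cmd 0.0430 foot 0.0434 F 7.4 gap 0.0263 t 17.12
cmd 0.0425 foot 0.0434 F 8.8 gap 0.0267 t 17.48
cmd 0.0420 foot 0.0434 F 11.1 gap 0.0262 t 17.82
cmd 0.0415 foot 0.0434 F 13.3 gap 0.0265 t 18.18
[-0.47651662 -0.08371559 12.12759053] [ 0.14043732  0.29142662 -0.03217601] [0.56270462 0.02593348 0.16690392]
```

View pics/s3.png

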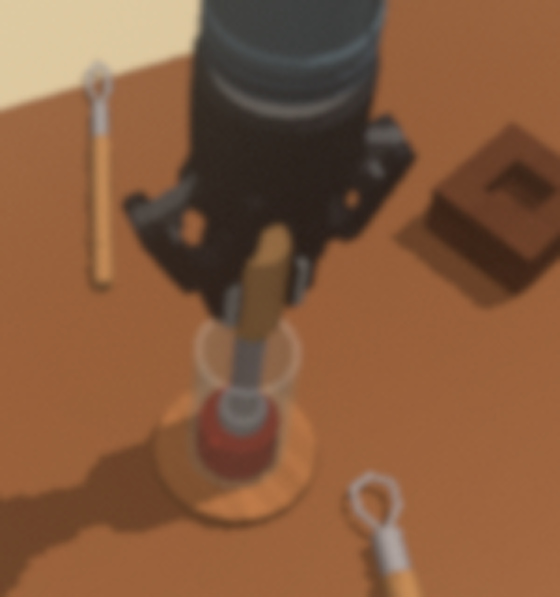

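The crop shows the foot inside the tube at (243,410), on the red stack, which now sits on the base at (240,440). The foot stopped hard at 43.4 mm, against 43.5 mm expected. I'll press a little further to about 16 N, ease off, release and retreat.

```bash
python3 - <<'E'
from h import *
R=[.562,.026];off=np.load("p0.npy")[2]-.02
for c in (.0411,.0407):
    ctrl.movel([*R,off+c],speed=.03);ctrl.pause(.15)
    f=np.mean([(ctrl.pause(.03),ctrl.read_ft_force()[2])[1] for _ in range(5)]);print("F",f+1.5,ctrl.read_eef_pos()[2]-off)
ctrl.pause(.3)
ctrl.movel([*R,off+.0436],speed=.03);ctrl.pause(.2);print("eased",ctrl.read_ft_force(),ctrl.read_eef_pos()[2]-off)
ctrl.move_gripper(.07);ctrl.pause(.2);print("open",ctrl.read_ft_force(),ctrl.read_time_s())
p=ctrl.read_eef_pos()
ctrl.movel([*R,.30],speed=.12)
ctrl.movel([.47,.25,.32],speed=.2)
print(ctrl.read_eef_pos(),ctrl.read_ft_force(),ctrl.read_time_s())
out=[]
for c,(x,y) in {"scene":(210,130),"top":(260,180)}.items():
    im,d=ctrl.read_camera(c)
    out.append(cv2.resize(im[y:y+180,x:x+180 if c=="scene" else x+180,::-1],(400,400),interpolation=cv2.INTER_CUBIC))
    w=cloud(c,d).reshape(-1,3);m=np.linalg.norm(w[:,:2]-R,axis=1)<.035
    for lo,hi in ((.112,.135),(.15,.2),(.2,.22)):
        q=w[m&(w[:,2]>lo)&(w[:,2]<hi)]
        if len(q)>4:
            (x0,y0),r=cv2.minEnclosingCircle(q[:,:2].astype(np.float32));print(c,lo,hi,len(q),round(x0,4),round(y0,4),round(r,4),"z50/max",np.percentile(q[:,2],[50,98]).round(4))
    r=np.linalg.norm(w[:,:2]-[.529,-.2203],axis=1)<.012;print("pale top",np.nanmedian(w[r][:,2]).round(4))
cv2.imwrite("pics/s4.png",np.hstack(out))
E
```

```text
F 14.943190399125921 0.0433532526211257
F 16.45847920775712 0.04334171220120943
eased [-1.4001744  -0.3162608   5.50646492] 0.043414017301339466
open [0.41547081 0.12468199 0.259097  ] 20.8
[0.47067572 0.24836315 0.31986486] [ 0.32849169 -0.25066814 -0.1983861 ] 23.425
scene 0.112 0.135 53 0.5648 0.0249 0.0253 z50/max [0.1206 0.1345]
scene 0.15 0.2 264 0.5608 0.0261 0.014 z50/max [0.1771 0.1995]
scene 0.2 0.22 153 0.5595 0.0266 0.014 z50/max [0.2024 0.205 ]
pale top 0.073
top 0.15 0.2 90 0.5591 0.0272 0.0138 z50/max [0.1782 0.1998]
top 0.2 0.22 345 0.56 0.0277 0.0135 z50/max [0.2027 0.2052]
pale top 0.0734
```

View pics/s4.png

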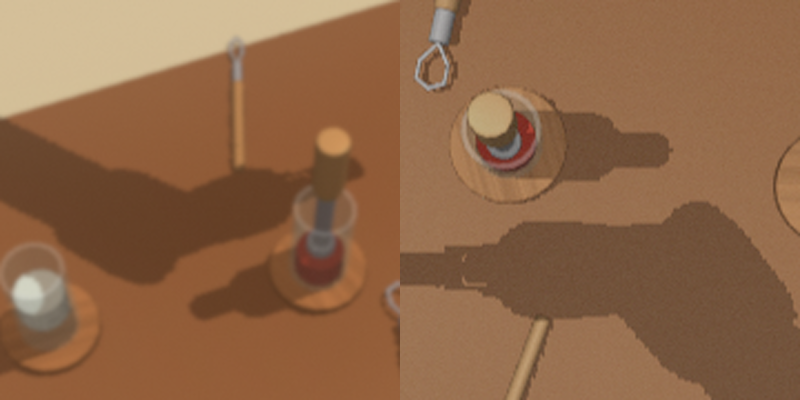

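The picture shows the tamper standing free and upright in the red tube (left crop (322,200), right crop (492,115)), with the red discs at the bottom. Its top is at 203 mm, as expected. The pale stack still reads 73 mm, and the gripper is clear.

```bash
python3 -c "
from bench import ctrl
print(ctrl.sign_off(),ctrl.read_time_s())"
```

```text
the job is handed in; nothing more can be done
the job is handed in; nothing more can be done
```

I pressed the red discs to the bottom of their tube at about 16 N and left the tamper standing on them; the pale discs are untouched, and I handed the job in at about 23.5 s.

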